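# Clamp a brass sleeve under the cover of a spring jig

### The job

Stand the brass sleeve on the spigot of the aluminium jig so that it rests on the copper spring seat, then take the blue cover by its rib, bring it over the jig with its long sides in line with the jig's, and let the hidden bore in its underside drop over the sleeve. Press the cover down against the spring until it sits flat on the jig's deck, and finish there, still holding it down with the gripper: do not let go. Leave the watch, the charcoal lump and the flat brass tin where they are.

Things in the scene. Friction and masses are not known exactly. Their poses are not given: they have to be found in the camera images.
- jig_deck (a point): spring jig, fixed: aluminium block 90 x 70 x 22 mm (x, y, z) on a dark steel foot 136 x 50 x 8 mm with screw heads to 12 mm high at its ends. This point: middle of the deck (the block's top face, 22 mm above the bench), on the spigot's axis; x along the jig's long sides, z up
- spigot_tip (a point): tip of the jig's steel spigot: 11 mm in diameter, chamfered, standing 26 mm above the middle of the deck. Round its foot is the copper spring seat, 23 mm in diameter, its top 8 mm above the deck when unloaded
- seat (a joint): copper spring seat: 0 when up (top 8 mm above the deck), grows as it is pressed down, at most 0.008 m. The spring pushes up with 5 N at 0 plus 1 N per mm: it carries sleeve and cover without sinking. With the sleeve on and the cover flat on the deck it reads 0.006 and pushes with 11 N
- sleeve_center (a point): brass sleeve, a tube open at both ends, starts standing upright on the bench: 30 mm tall, 20 mm outside diameter, 14 mm bore, 50 g. This point: its centre, half-way up; z is the tube's axis. On the raised seat its lower end is 8 mm above the deck, this point 23 mm above it
- cover_grip (a point): blue cover, starts flat on the bench: block 76 x 56 x 40 mm (x, y, z), about 220 g, with a grip rib on top 54 mm long (x), 14 mm thick (y), rising 26 mm above the block; a 3 mm steel strip 26 mm wide lies round the rib's foot. This point: centre of the rib, 53 mm above the cover's underside, 13 mm below the rib's top; x along the rib and the long sides, z up
- cover_bore (a point): middle of the cover's underside, mouth of its blind bore (unseen from above): 25 mm in diameter, 32 mm deep, 2 mm chamfer; it goes over the sleeve. Straight below the rib's centre. With the bore's end resting on the sleeve and the seat up, this point is 6 mm above the deck; pressed home, it is on the deck
- watch: a loose wrist watch, 50 x 34 x 10 mm, lying on the bench; origin at its underside; leave it alone. A fixed black motor, 80 mm across, hangs 120 mm farther from the robot (+x) than the watch, its lower end 390 mm above the bench (its thin handpiece hangs on down to 80 mm): keep the wrist clear of it
- ember_block: a loose dark charcoal lump, 36 x 58 x 32 mm, on the bench; origin at its underside; leave it alone
- flat_tin: a loose flat round brass tin, 62 mm in diameter, 23 mm tall, on the bench; origin at its underside; leave it alone. A fixed orange lamp shade, 180 mm across, hangs 310 mm to the right of the tin (-y) and 240 mm nearer the robot (-x), its lower edge 250 mm above the bench: keep clear of it

How it is judged (in metres and radians):
On the way, in this order (a step that is already met when the one before it is completed fails the run):
1. the sleeve stands on the spigot, down on the spring seat (horizontal distance between sleeve_center and jig_deck below 0.004 m and z of sleeve_center in the frame of jig_deck below 0.0255 m and angle between sleeve_center's own z axis and vertical below 0.12 rad), for 0.2 s.
2. the cover has dropped over the sleeve (horizontal distance between cover_grip and jig_deck below 0.007 m and z of cover_grip in the frame of jig_deck below 0.064 m and horizontal distance between sleeve_center and jig_deck below 0.004 m and angle between cover_grip's own z axis and vertical below 0.15 rad), for 0.2 s.
At the end, for the whole second after the job is handed in: the cover lies flat on the deck (within 1.5 mm, tilt under 0.05 rad), centred within 6 mm, long sides in line within 0.15 rad; the sleeve is on the spigot inside it (axis within 4 mm); the seat is pressed over 4.5 mm; the fingers still touch the cover with over 2 N, through the last second (horizontal distance between cover_grip and jig_deck below 0.006 m and z of cover_grip in the frame of jig_deck below 0.0545 m and angle between cover_grip's own z axis and vertical below 0.05 rad and angle between the x axis of cover_grip and the x axis of jig_deck, either way round below 0.15 rad and horizontal distance between sleeve_center and jig_deck below 0.004 m and angle between sleeve_center's own z axis and vertical below 0.12 rad and value of joint seat above 0.0045 m and contact force between the fingers and cover above 2 N); the arm keeps its last pose, push and grip.
It fails at once if the watch, the charcoal lump or the flat tin is moved by more than 20 mm (distance of any of watch, ember_block, flat_tin from where it was at the start of the episode above 0.02 m).
It also fails if it takes over 59 s, if anything falls off the work surface, if the arm or the gripper's body presses on something with over 40 N, if the wrist force passes 120 N, or if a joint passes its speed limit or range.

### The arm

A 6-joint arm with a two-finger parallel gripper is mounted at the origin on a cart in front of the work surface, level with it; the furniture and walls round the work are solid. World frame = base frame: x ahead of the robot, y to its left, z up, the work surface at z = 0. Lengths are in mm, angles in rad, forces in N, time in s.
With the tool pointing down it reaches from about 275 to 750 mm from the base axis. Payload 10.2 kg.
Tool frame: the origin (TCP) lies on the centre line of the jaws, within the pads' length; the fingertips stand 17 mm ahead of it and the grasp point (between the pads) lies 2 mm behind it (ctrl.tip_extent is the distance from the TCP to the fingertips, in mm); z points along the fingers, y is the line along which they close (so a half turn about z gives the same grasp; the last joint's range is limited). The gripper opens to 85 mm and grips with 20 to 120 N. Pads are 22 mm wide; open, the fingers measure 114 mm over their backs; the gripper's body (76 mm by 85 mm) begins 54 mm behind the grasp point. The pads swing forward as they close: fully open they stand 13 mm farther back than shut.
Start: joints at [-1.465, 0.313, 1.498, -0, 1.331, -0.223], TCP at [169.514, -496.887, 248.294] pointing down, gripper open.
Joint ranges: [-2.94, 2.94], [-0.97, 2.17], [0.19, 2.56], [-1.23, 4.37], [0.02, 3.11], [-2.88, 2.88]. Speed limits (rad/s): [2.39, 2.39, 3.01, 3.14, 3.14, 3.14].

### API

Orientations are given as a unit quaternion [w, x, y, z].
In Python, from rig import sensors, capture, ctrl, cut_out, place_of gives the robot as it stands.
- The arm moves only by the shell command python3 -m jog 'ROWS' [FORCE]. ROWS is JSON, a list of rows, each a list of 3 entries, a list of its own where there are three numbers: the shift along the world's x, y, z in mm, then the turn, a rotation vector about the world's x, y, z in degrees, then the closure, from 0 (fully open) to 1 (shut). A call has exactly 8 rows; each row is the pose to reach, as a shift and turn from the pose commanded when the call began; what a row does not reach only later rows make up. A row lasts 1/12 s, in which the tool goes at most 41.7 mm and 7.16 degrees, less where a joint would pass 70% of its speed; a pose out of reach is approached as far as the arm can. A call with a gripper value outside its range is refused whole. The fingers move at their own pace and stop on an object; FORCE is the grip in N (left out, the last holds). Time passes only in rows, so rows that repeat a pose let the fingers close, or fill a call up. It gives the time, the measured TCP pose, the force and the opening at its end, in the units of the state.
- sensors.sense(): the state, without advancing time (a new reading comes with each control period).
- capture(name): name is "side" or "top"; returns a dict with "color" (384x512x3 uint8, blue, green, red), "z_map" (384x512 float32, mm along the optical axis (not along the pixel's ray), 0 where there is no reading), "camera_matrix" (3x3 intrinsics, pixels), "k1" (the pictures are not rectified: a ray, as slopes to the right and down, at radius r is drawn at 1 + k1 r^2 times it, then the intrinsics apply), "R" (3x3) and "t" (3): a world point X has camera coordinates R X + t. Camera axes: x right, y down, z forward; pixel columns grow to the right and rows downward; lengths in mm; the calibration is good to about 2 mm. A picture is of the moment at which its call begins.
- ctrl.finish_job(): hands the job in, once; it reports no verdict.
Trained networks look in a picture, given as the dict that the camera call returned (one of the last four; its "shot" number tells which), for a name from the list of things; names that differ only in an ending like _2 or _b are one class to them, and where a whole thing is asked for, a point or a joint stands for the part that bears it (a point fixed in the world has none). Each returns a list of dicts, best first, with "p" (0 to 1); they miss things now and then, are a little off and sometimes report something else, mostly with a low value. They report only what shows in the picture. A call takes as long as a camera call.
- cut_out(picture, query): "region" (384x512 bool, what is visible of it) and "box" ([left, top, right, bottom] in pixels, round what is visible of it).
- place_of(picture, query): "centre" ([row, column] in pixels: a listed point, or the origin of a listed thing).
The state is a dict: "time_s": time; "joints": joint angles; "dq": joint speeds; "tau": joint torques, N m; "eef_pos": TCP position; "ee_rot": TCP orientation; "force": force on the tool from outside, world axes, zero at the start; "wrist_torque": the same for the moment, N m; "grip_width": opening from 0.0 (shut) to 1.0 (fully open).
Only numpy, scipy, OpenCV 4.12 (cv2) and the standard library are available. Lean on these libraries where they do the work, as an engineer would, in place of code of your own. Each camera call takes 0.05 s, during which the arm holds its last target. There are 200 camera calls.

## Working session

There is one attempt and no reset: what is moved stays moved. The work goes in short steps, Python scripts to look and compute and a shell command to move; the robot and the scene stay as the last step left them, time stands still between calls to the robot, and variables do not carry over. Pictures are saved under pics/ and viewed, on a budget of 10 in all, crops included, one or two more only if the job needs it, and the job is handed in when it is done.

```bash
ls; mkdir -p pics
cat > h.py <<'E'
import numpy as np, cv2
from rig import sensors, capture, ctrl, cut_out, place_of
def ray(p,u,v):
    K=p["camera_matrix"];d=np.array([(u-K[0][2])/K[0][0],(v-K[1][2])/K[1][1]]);s=d.copy()
    for _ in range(20): s=d/(1+p["k1"]*(s@s))
    return np.array([s[0],s[1],1.])
def at_z(p,u,v,z):
    R=np.array(p["R"]);t=np.array(p["t"]);c=-R.T@t;w=R.T@ray(p,u,v)
    return c+w*(z-c[2])/w[2]
def cloud(p):
    K=np.array(p["camera_matrix"],float);h,w=p["z_map"].shape
    v,u=np.mgrid[:h,:w];d=np.stack([(u-K[0,2])/K[0,0],(v-K[1,2])/K[1,1]],-1);s=d.copy()
    for _ in range(20): s=d/(1+p["k1"]*(s**2).sum(-1,keepdims=True))
    Z=p["z_map"][...,None];X=np.concatenate([s*Z,Z],-1)
    return (X-np.array(p["t"]))@np.array(p["R"])   # R^T(X-t)
E
python3 - <<'E'
from h import *
print(sensors.sense())
for n in("top","side"):
    p=capture(n);cv2.imwrite(f"pics/{n}0.png",p["color"])
    print(n,"cam",-np.array(p["R"]).T@p["t"],p["k1"])
    C=cloud(p)
    for q in["jig_deck","spigot_tip","sleeve_center","cover_grip","cover_bore","watch","ember_block","flat_tin"]:
        zz={"jig_deck":22,"spigot_tip":48,"sleeve_center":15,"cover_grip":53}.get(q,0)
        for r in place_of(p,q)[:2]:
            v,u=r["centre"];print(q,round(r["p"],2),np.round([u,v]),"atz",at_z(p,u,v,zz).round(1),"depth",C[int(v),int(u)].round(1))
E
```

```text
pics
{'time_s': 0.0, 'joints': array([-1.46540114e+00,  3.13433045e-01,  1.49844126e+00,  2.43455330e-05,
        1.33103345e+00, -2.23406100e-01]), 'dq': array([-3.07429190e-04,  5.54447378e-04,  1.46775064e-03, -4.93891257e-05,
        4.17186850e-04,  1.21508282e-03]), 'tau': array([ 1.00946470e-04, -4.12269688e+01, -2.59741491e+01, -1.97721674e-04,
        4.13898902e-03, -2.40404825e-05]), 'eef_pos': array([ 169.49166588, -496.62974169,  247.74217594]), 'ee_rot': array([-6.55710507e-04,  9.86516885e-01,  1.63658189e-01,  5.05787273e-05]), 'force': array([-0.59315454, -0.02879015,  0.49533042]), 'wrist_torque': array([ 0.03800485, -0.03967967, -0.01152571]), 'grip_width': 1.0041942718323018}
top cam [ 358.42822908   38.24419781 1224.0310613 ] -0.02043728123216427
jig_deck 0.95 [268. 202.] atz [626.2 -16.7  22. ] depth [623.5 -13.4  45.8]
spigot_tip 0.67 [267. 198.] atz [630.3 -12.6  48. ] depth [635.6 -11.8  29.2]
cover_grip 0.78 [196. 191.] atz [657.  172.9  53. ] depth [656.4 171.9  63.9]
cover_grip 0.21 [131. 253.] atz [498.5 341.5  53. ] depth [504.8 353.6   7.2]
cover_bore 0
[... 228 characters left out ...]
k 0.46 [314. 171.] atz [ 715.5 -152.     0. ] depth [ 710.  -147.2   24.8]
flat_tin 0.55 [368. 165.] atz [ 726.3 -302.9    0. ] depth [ 722.7 -295.7   20.7]
side cam [ 537.96973075 -763.50018871  747.5506613 ] 0.01717337033212322
jig_deck 0.67 [250. 208.] atz [615.8  -3.6  22. ] depth [614.6  -0.7  22.3]
spigot_tip 0.75 [255. 202.] atz [627.9  -6.8  48. ] depth [633.1  53.1  -4.6]
cover_grip 0.6 [250. 163.] atz [637.3 177.4  53. ] depth [634.8 165.5  65.5]
watch 0.58 [212. 152.] atz [510.7 337.5   0. ] depth [508.3 342.1   0.7]
ember_block 0.78 [295. 248.] atz [ 718.8 -154.4    0. ] depth [ 711.6 -171.5   25. ]
flat_tin 0.69 [312. 296.] atz [ 727.6 -305.6    0. ] depth [ 609.9 -588.3  461.6]
```

View pics/top0.png

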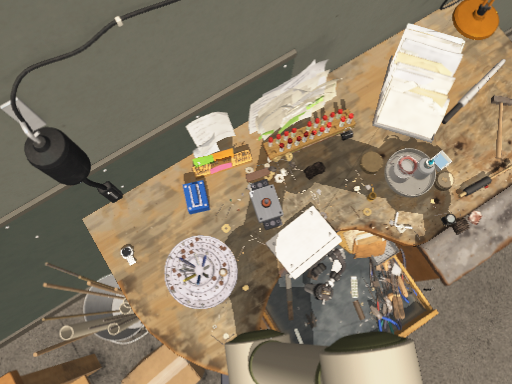

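View pics/side0.png

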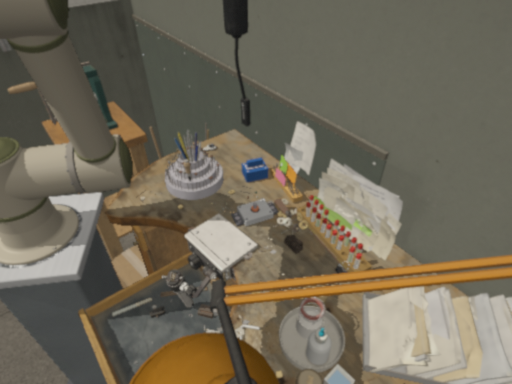

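Run:
```python
from h import *
for n in("top","side"):
    p=capture(n);C=cloud(p);np.save(f"{n}C.npy",C)
    for q in["sleeve_center","cover_grip","jig_deck"]:
        for r in cut_out(p,q)[:3]:
            m=r["region"];X=C[m&(p["z_map"]>0)];
            print(n,q,round(r["p"],2),r["box"],m.sum(),np.median(X,0).round(1),X[:,2].max().round(1))
            if q=="sleeve_center":continue
            zt=53 if q=="cover_grip" else 18
            lo,hi=((58,72) if q=="cover_grip" else (16,27))
            T=X[(X[:,2]>lo)&(X[:,2]<hi)]
            if len(T)>5:
                b=cv2.minAreaRect(T[:,:2].astype(np.float32));print("  rect",np.round(b[0],1),np.round(b[1],1),round(b[2],1),len(T),"z",np.median(T[:,2]))
```

```text
top sleeve_center 0.4 [368.4, 192.5, 377.0, 201.0] 48 [ 633.3 -300.    23.2] 31.8
top cover_grip 0.57 [185.4, 178.1, 211.2, 211.4] 690 [641.2 172.2  39.7] 71.6
  rect [647.7 176.2] [52.4 14.2] 11.5 107 z 64.56981359764222
top jig_deck 0.63 [249.0, 182.1, 280.2, 228.3] 1187 [619.5 -11.6  19.7] 50.6
  rect [625.3 -11.4] [91.8 69.8] 16.5 771 z 20.81015172152741
side cover_grip 0.59 [239.7, 160.1, 270.5, 183.0] 486 [646.3 157.7  38.2] 68.3
  rect [647.4 173.7] [49.5 12.2] 6.6 51 z 63.47362345357045
side cover_grip 0.48 [230.5, 200.8, 276.2, 228.1] 841 [622.3 -21.2  20.3] 50.3
side jig_deck 0.58 [232.8, 196.9, 277.5, 224.7] 821 [620.1 -21.5  20.5] 50.3
  rect [625.6 -12.2] [89.9 72.9] 15.2 486 z 21.628867221184702
```

Run:
```python
from h import *
p=capture("top");s=capture("side");C=cloud(p);S=cloud(s)
a=cv2.resize(p["color"][160:230,320:420],(800,560),interpolation=cv2.INTER_CUBIC)
b=cv2.resize(p["color"][165:235,180:300],(480,280),interpolation=cv2.INTER_CUBIC)
cv2.imwrite("pics/crop1.png",cv2.resize(a,(790,553)))
# sleeve in side view
X=np.array([633,-300,15.]);c=np.array(s["R"])@X+s["t"];K=np.array(s["camera_matrix"]);print("side px",(K@(c/c[2]))[:2])
print([ (np.round([u,v]),) for u,v in []])
Z=C[...,2]
print("zmap near sleeve");print(Z[188:208,362:384].round(0).astype(int))
for nm,(x,y) in dict(sl=(633,-300),jig=(625,-12),cov=(648,175)).items():
    for CC,n in((C,"top"),(S,"side")):
        d=np.hypot(CC[...,0]-x,CC[...,1]-y);m=(d<130)&(CC[...,2]>34)&(CC[...,2]<600)
        Q=CC[m];print(nm,n,len(Q))
        H,ex,ey=np.histogram2d(Q[:,0]-x,Q[:,1]-y,bins=[np.arange(-130,131,26)]*2,weights=None)
        for i in range(10):
            print([int(Q[(np.digitize(Q[:,0]-x,ex)==i+1)&(np.digitize(Q[:,1]-y,ey)==j+1)][:,2].max()) if H[i,j]>1 else 0 for j in range(10)])
```

```text
side px [272.45095562 294.83269769]
[]
zmap near sleeve
[[  -2    0   -1   -1    1    1    3    2    1   -1    6   -2    0    4
    -2   -2   -2   -1   -3   -3   -5   -2]
 [   1   -2   -6   -2    1   -2    6   -7   -3   -3    5   -1   -3    0
    -3   -5    2   -2   -4    0    0   -4]
 [   1   -3   -2   -3   -5    0   -1    1   -1   -8    3    1   -5   -5
    -3   -6   -5   -3   -4   -6   -2   -7]
 [  -2   -2    1   -2   -5   -6    2   -2   -3   -3    3   -2   -1   -3
    -3    0   -5   -6   -2    1   -5   -5]
 [  -5   -5   -1   -3   -2   -5   -6   -2   -6   28   25   29   -1   -3
    -2   -5    2    0    3   -6    2    0]
 [  -2   -2   -5    2    0    2    0   27   25   23   22   27   32   -7
    -4   -3    0   -5   -3    0   -3 1224]
 [  -1   -3   -2   -1   -4   -3   22   29   18   18   18   20   29   31
    -2   -4    0   -5   -1   -2   -1   -7]
 [   0   -3   -7   -3   -5    8   27   35   -3    5   10   16   25   32
    -2   -3   -6   -2   -1   -6    0   -6]
 [  -4    0   -3    2   -3   14   27   24    1   -2   10   15   22   31
    -2   -3   -4   -1    0   -1   -5   -3]
 [  -1   
[... 2597 characters left out ...]
67, 43, 0, 0, 0]
[0, 0, 0, 0, 0, 0, 0, 0, 0, 0]
[0, 0, 0, 0, 0, 0, 0, 0, 0, 0]
[0, 0, 0, 45, 61, 62, 0, 0, 0, 0]
[0, 0, 0, 43, 69, 68, 43, 0, 0, 0]
[0, 0, 0, 0, 70, 71, 42, 0, 0, 0]
[0, 0, 0, 0, 44, 45, 43, 0, 0, 0]
[0, 0, 56, 57, 47, 0, 0, 0, 245, 0]
[0, 56, 81, 79, 120, 71, 0, 249, 249, 0]
[0, 0, 78, 123, 167, 246, 550, 597, 0, 0]
cov side 1636
[0, 0, 0, 69, 71, 59, 43, 0, 0, 0]
[0, 0, 0, 0, 0, 0, 0, 0, 0, 0]
[0, 0, 0, 0, 0, 0, 0, 0, 0, 0]
[0, 0, 0, 42, 42, 42, 0, 0, 0, 0]
[0, 0, 0, 42, 66, 67, 0, 0, 0, 0]
[0, 0, 0, 41, 68, 67, 0, 0, 0, 0]
[0, 0, 0, 0, 63, 63, 0, 0, 0, 0]
[0, 0, 58, 55, 45, 45, 0, 0, 0, 241]
[0, 55, 69, 80, 127, 79, 0, 246, 247, 0]
[0, 0, 77, 127, 161, 246, 247, 507, 0, 0]
```

View pics/crop1.png

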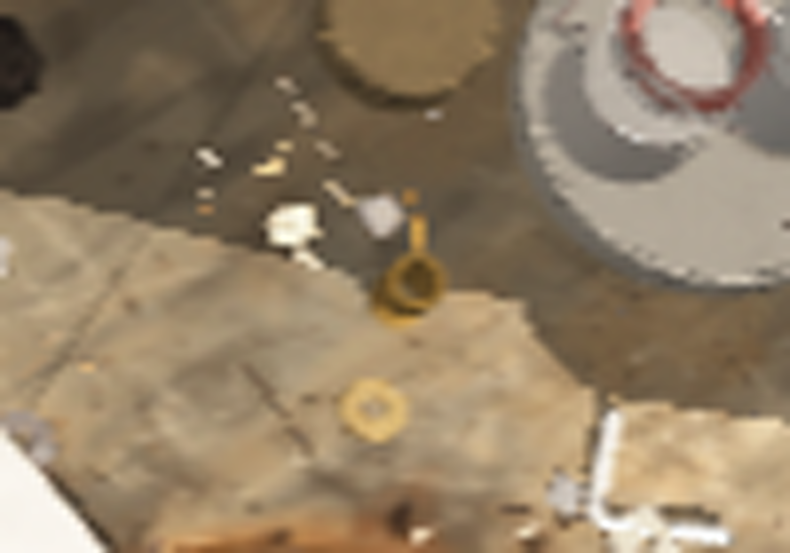

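Run:
```python
from h import *
print(ctrl.tip_extent)
for n in("top","side"):
    p=capture(n);C=cloud(p);Z=C[...,2]
    if n=="top": print("sleeve rim",at_z(p,372.0,195.1,30))
    for nm,(x,y),lo,hi,rad in(("spig",(625,-12),38,53,25),("deck",(625,-12),14,26,62),("cover",(648,175),33,75,50),("rib",(648,175),56,75,40),("bench",(640,80),-30,30,25)):
        d=np.hypot(C[...,0]-x,C[...,1]-y);m=(d<rad)&(Z>lo)&(Z<hi)
        Q=C[m].astype(np.float32);b=cv2.minAreaRect(Q[:,:2]);print(n,nm,len(Q),"med",np.median(Q,0).round(1),"rect",np.round(b[0],1),np.round(b[1],1),round(b[2],1))
```

```text
17.0
sleeve rim [ 631.93389405 -298.00177354   30.        ]Traceback (most recent call last):
  File "<stdin>", line 8, in <module>
cv2.error: OpenCV(4.12.0) /io/opencv/modules/imgproc/src/convhull.cpp:143: error: (-215:Assertion failed) total >= 0 && (depth == CV_32F || depth == CV_32S) in function 'convexHull'
```

```bash
python3 - <<'E'
from h import *
for n in("top","side"):
    p=capture(n);C=cloud(p);Z=C[...,2]
    for nm,(x,y),lo,hi,rad in(("spig",(625,-12),38,53,25),("deck",(625,-12),14,26,62),("cover",(648,175),33,75,50),("rib",(648,175),56,75,40),("bench",(560,60),-30,30,25)):
        d=np.hypot(C[...,0]-x,C[...,1]-y);m=(d<rad)&(Z>lo)&(Z<hi)
        Q=C[m].astype(np.float32);
        if len(Q)<5: continue
        b=cv2.minAreaRect(np.ascontiguousarray(Q[:,:2]));print(n,nm,len(Q),"med",np.median(Q,0).round(1),"rect",np.round(b[0],1),np.round(b[1],1),round(b[2],1))
E
python3 -m jog '[[[30,25,0],[0,0,0],0],[[65,45,0],[0,0,0],0],[[102,62,0],[0,0,0],0],[[140,75,0],[0,0,0],0],[[178,88,0],[0,0,0],0],[[216,100,0],[0,0,0],0],[[254,112,0],[0,0,0],0],[[290,124,0],[0,0,0],0]]' 40
```

```text
top spig 14 med [623.4 -12.1  47.4] rect [624.5 -12.1] [8.2 8.3] 88.6
top deck 784 med [622.9 -11.5  20.8] rect [629.3 -10.9] [100.1  70. ] 15.8
top cover 589 med [646.  174.3  40.6] rect [649.  176.6] [77.3 56.3] 11.1
top rib 112 med [647.4 175.5  64.1] rect [647.5 176.2] [53.2 13.9] 11.5
top bench 262 med [559.6  59.4  -2.5] rect [559.8  60.3] [46.5 48.5] 87.5
side spig 15 med [627.8 -14.7  43.7] rect [626.7 -13.7] [6.2 8.8] 83.2
side deck 506 med [623.3 -20.4  21.6] rect [626.  -12.2] [108.6  74.5] 18.9
side cover 305 med [647.9 168.2  42.1] rect [649.5 174.1] [77.3 59.6] 8.8
side rib 76 med [648.4 173.1  63.8] rect [648.8 176.4] [54.1 19.6] 10.9
side bench 128 med [559.9  61.3  -1.9] rect [560.   61.2] [48.1 44.8] 2.9
time_s: 2.22
eef_pos: [461.5, -371.8, 248.3]
ee_rot: [0.0, 0.986, 0.164, 0.0]
force: [-0.6, -1.1, 0.4]
grip_width: 1.003
```

```bash
python3 -m jog '[[[30,13,0],[0,0,0],0],[[65,28,-10],[0,0,0],0],[[100,43,-35],[0,0,0],0],[[130,56,-65],[0,0,0],0],[[152,66,-95],[0,0,0],0],[[166,72,-120],[0,0,0],0],[[170.5,74,-138],[0,0,0],0],[[170.5,74,-138],[0,0,0],0]]'
python3 - <<'E'
from h import *
print(sensors.sense()["eef_pos"])
for n in ("top","side"):
    p=capture(n);cv2.imwrite(f"pics/a_{n}.png",p["color"])
a=cv2.imread("pics/a_top.png")[150:240,320:420];b=cv2.imread("pics/a_side.png")[220:340,200:340]
cv2.imwrite("pics/a.png",np.hstack([cv2.resize(a,(400,360),interpolation=2),cv2.resize(b,(400,360),interpolation=2)]))
E
```

```text
time_s: 2.88
eef_pos: [629.4, -296.7, 104.9]
ee_rot: [-0.003, 0.986, 0.165, -0.003]
force: [-0.7, -0.4, -0.2]
grip_width: 1.001
[ 629.41998013 -296.73352234  104.92148284]
```

View pics/a.png

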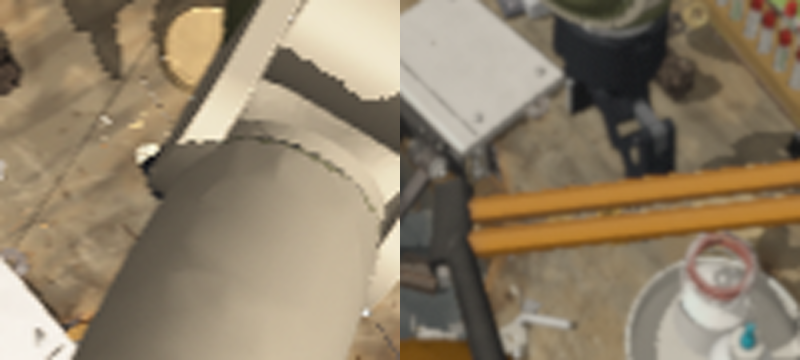

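```bash
python3 -m jog '[[[0,0,-10],[0,0,0],0],[[0,0,-22],[0,0,0],0],[[0,0,-34],[0,0,0],0],[[0,0,-46],[0,0,0],0],[[0,0,-56],[0,0,0],0],[[0,0,-62],[0,0,0],0],[[0,0,-64],[0,0,0],0],[[0,0,-64],[0,0,0],0]]'
python3 -c "
from h import *
capture('top');capture('top');print(sensors.sense()['eef_pos'])"
```

```text
time_s: 3.65
eef_pos: [629.9, -298.8, 45.7]
ee_rot: [-0.0, 0.987, 0.164, -0.0]
force: [-0.7, 0.2, 0.7]
grip_width: 1.004
[ 630.2751734  -299.04282478   46.82303561]
```

```bash
python3 -m jog '[[[1,0.5,-8],[0,0,0],0],[[2,1,-16],[0,0,0],0],[[2,1,-22],[0,0,0],0],[[2,1,-24],[0,0,0],0.2],[[2,1,-24],[0,0,0],1],[[2,1,-24],[0,0,0],1],[[2,1,-24],[0,0,0],1],[[2,1,-24],[0,0,0],1]]' 40
python3 -m jog '[[[0,0,0],[0,0,0],1],[[0,0,0],[0,0,0],1],[[0,0,0],[0,0,0],1],[[0,0,0],[0,0,0],1],[[0,0,0],[0,0,0],1],[[0,0,5],[0,0,0],1],[[0,0,15],[0,0,0],1],[[0,0,30],[0,0,0],1]]' 40
```

```text
time_s: 4.42
eef_pos: [632.2, -298.0, 22.7]
ee_rot: [0.0, 0.987, 0.164, 0.0]
force: [-0.9, -0.8, -0.2]
grip_width: 0.297
time_s: 5.08
eef_pos: [631.3, -297.4, 51.6]
ee_rot: [-0.001, 0.987, 0.164, -0.001]
force: [-0.6, 0.5, 0.7]
grip_width: 0.212
```

```bash
python3 -m jog '[[[0,20,20],[0,0,0],1],[[-1,55,40],[0,0,0],1],[[-2,92,55],[0,0,0],1],[[-3,130,63],[0,0,0],1],[[-4,168,68],[0,0,0],1],[[-5,206,68],[0,0,0],1],[[-6,244,68],[0,0,0],1],[[-7,276,68],[0,0,0],1]]' 40
python3 -c "
from h import *
print(sensors.sense()['joints'])"
```

```text
time_s: 5.75
eef_pos: [624.6, -19.3, 121.1]
ee_rot: [-0.0, 0.986, 0.164, 0.0]
force: [0.9, -0.5, -0.6]
grip_width: 0.213
[-2.18246765e-01  6.45301981e-01  1.33073392e+00  3.40397286e-04
  1.16530507e+00  1.02277162e+00]
```

```bash
python3 -m jog '[[[0,3,0],[0,0,7],1],[[0,6,0],[0,0,14],1],[[0,9,0],[0,0,21],1],[[0,10,0],[0,0,28],1],[[0,10,0],[0,0,35],1],[[0,10,0],[0,0,42],1],[[0,10,0],[0,0,49],1],[[0,10,0],[0,0,56],1]]' 40
python3 -m jog '[[[0,0,-6],[0,0,7],1],[[0,0,-12],[0,0,14],1],[[0,0,-18],[0,0,21],1],[[0,0,-24],[0,0,28],1],[[0,0,-30],[0,0,31],1],[[0,0,-36],[0,0,31],1],[[0,0,-36],[0,0,31],1],[[0,0,-36],[0,0,31],1]]' 40
python3 - <<'E'
from h import *
print(sensors.sense()["eef_pos"])
o=[]
for n in ("top","side"):
    p=capture(n);cv2.imwrite(f"pics/b_{n}.png",p["color"]);np.savez(f"b_{n}.npz",**p)
    for q in("sleeve_center","spigot_tip","jig_deck"):
        for r in place_of(p,q)[:1]: v,u=r["centre"];print(n,q,round(r["p"],2),np.round([u,v],1))
a=cv2.imread("pics/b_top.png")[160:240,220:310];b=cv2.imread("pics/b_side.png")[160:240,210:300]
cv2.imwrite("pics/b.png",np.hstack([cv2.resize(a,(260,231),interpolation=2),cv2.resize(b,(540,480),interpolation=2)[:231*2]][1:]))
E
```

```text
time_s: 6.42
eef_pos: [624.9, -11.8, 120.8]
ee_rot: [-0.0, 0.792, 0.61, 0.0]
force: [0.3, -0.0, 0.1]
grip_width: 0.215
time_s: 7.08
eef_pos: [624.9, -11.9, 84.4]
ee_rot: [-0.0, 0.604, 0.797, -0.0]
force: [-0.9, -0.6, -0.4]
grip_width: 0.213
[624.92200383 -11.86394154  84.36330081]
side sleeve_center 0.63 [255.1 199.7]
side spigot_tip 0.7 [255.3 201.2]
side jig_deck 0.8 [255.9 208.2]
```

View pics/b.png

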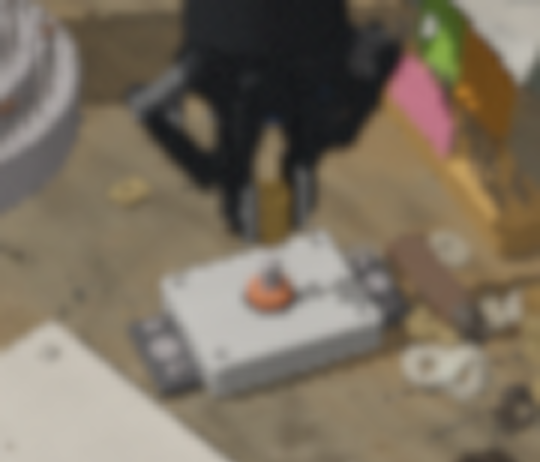

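```bash
cat >> h.py <<'E'
def proj(p,X):
    c=np.asarray(X,float)@np.array(p["R"]).T+p["t"];s=c[...,:2]/c[...,2:];s=s*(1+p["k1"]*(s**2).sum(-1,keepdims=True))
    K=np.array(p["camera_matrix"]);return s*[K[0,0],K[1,1]]+[K[0,2],K[1,2]]
def cyl(x,y,r,z0,z1):
    a=np.linspace(0,6.28,60);return np.array([[x+r*np.cos(t),y+r*np.sin(t),z] for z in(z0,z1) for t in a])
E
python3 - <<'E'
from h import *
p=dict(np.load("b_side.npz"))
hsv=cv2.cvtColor(p["color"],cv2.COLOR_BGR2HSV)
print(hsv[188:203,249:264,0]);print(hsv[188:203,249:264,1]);print(hsv[188:203,249:264,2])
print("seat");print(hsv[200:214,248:264,0]);print(hsv[200:214,248:264,1]);print(hsv[200:214,248:264,2])
for nm,c in dict(sleeve=cyl(625,-12,10,61.7,91.7),spig=cyl(625,-12,5.5,30,48),seat=cyl(625,-12,11.5,22,30)).items():
    u=proj(p,c);print(nm,u.min(0).round(2),u.max(0).round(2))
E
```

```text
[[105 110  13  19  19  19  19  19  19  30   0  30  30  19  19]
 [113 120  20  19  19  20  19  19  18  18  15  30  20  19  19]
 [100 105  23  19  19  19  20  19  19  17  20  30  20  19  18]
 [110 120  30  19  19  20  20  20  20  18  18  15  20  19  19]
 [100  60  20  18  19  20  20  20  20  18  17  15  20  18  18]
 [105  30  30  18  19  20  20  20  20  19  19  20  30  18  18]
 [120  30  30  18  19  20  20  20  20  19  19  20  21  18  19]
 [105  30  30  16  19  20  20  20  20  19  17  18  19  18  18]
 [ 90  60  20  16  19  20  20  20  20  20  17  19  19  18  19]
 [ 15   0  20  19  19  20  20  20  20  18  18  19  19  18  19]
 [ 16  23  20  19  18  20  20  20  19  19  19  18  19  17  20]
 [ 19  19  18  18  19  20  20  20  19  19  20  20  19  19  19]
 [ 19  19  20  20  18  18  19  19  19  19  19  20  23  20  20]
 [ 19  19  20  18  17  17  16  18  19  23  20  20  21  21  20]
 [ 19  19  20  21  17  13  15  19  21  17  20  21  21  21  21]]
[[ 34  26  39  70  80  81  85  89  85   7   4   4   5  68  82]
 [ 36  24  33  80  90  93  96 107 102  31   8   6  11  59  80]
 [ 26  15  19  77 115 124 13
[... 3748 characters left out ...]
0 186 165 138 118 125 158 178 186 189 189 189 190]
 [189 189 189 192 190 165 131 109 113 141 165 181 186 181 179 184]
 [189 188 186 191 192 171 140 122 123 134 146 164 170 158 154 167]
 [190 186 175 182 192 183 166 157 154 144 127 131 140 140 140 149]
 [191 185 163 166 184 187 183 180 171 150 117 111 132 149 155 162]
 [191 186 166 149 159 167 167 161 148 125 111 133 156 173 180 183]
 [191 189 180 161 150 147 142 137 128 121 140 167 181 186 188 189]
 [191 190 188 181 170 156 151 150 150 156 172 185 189 190 190 190]
 [190 190 189 189 186 182 181 181 182 183 187 189 190 190 190 190]]
sleeve [250.16 189.26] [257.26 201.75]
spig [251.95 201.62] [255.77 208.67]
seat [250.   204.72] [257.81 212.06]
```

Run:
```python
from h import *
p=dict(np.load("b_side.npz"));C=cloud(p)
S=C[190:199,254:258].reshape(-1,3);print("sleeve front",np.median(S,0),S.mean(0),S.std(0))
D=C[207:214,262:270].reshape(-1,3);print("deck",np.median(D,0),D.std(0))
d2=C[214:217,252:262].reshape(-1,3);print("deck2",np.median(d2,0))
# predicted depth for cylinder at several y, vs measured
K=p["camera_matrix"];R=p["R"];t=p["t"];c=-R.T@t
zm=p["z_map"]
def pred(x,y,r,rows,cols):
    o=[]
    for v in rows:
        for u in cols:
            w=R.T@ray(p,u,v);a=w[:2]@w[:2];q=c[:2]-[x,y];b=q@w[:2];e=q@q-r*r;disc=b*b-a*e
            if disc>0 and zm[v,u]>0:o.append(zm[v,u]-(-b-disc**.5)/a)
    return np.array(o)
for y in(-15,-12,-9):print(y,"sleeve resid",np.median(pred(626,y,10,range(190,199),range(254,258))),pred(626,y,10,range(190,199),range(254,258)).mean())
o=[zm[v,u]-(22-c[2])/(R.T@ray(p,u,v))[2] for v in range(207,217) for u in range(261,272)];print("deck resid",np.median(o))
for y in(-12,-9): print("spigot/seat resid",pred(625.,y,11.5,range(209,212),range(253,257)))
```

```text
sleeve front [630.05783356 -18.55629879  84.7634443 ] [629.70113711 -15.23822975  84.74972019] [3.20907701 6.85168626 6.00830245]
deck [658.55194503 -19.74688233  22.0434841 ] [17.3767355  98.95262037 96.07854315]
deck2 [629.31054056 -36.34446742  21.99403219]
-15 sleeve resid 6.411368353589978 11.693428285387272
-12 sleeve resid 2.2155413418468015 7.445967006638351
-9 sleeve resid -1.860967791189239 3.15239951343801
deck resid 0.6832851235640192
spigot/seat resid [ 7.42594437  6.95937618  5.76716779  4.79070563  1.74081008  2.58920558
 -1.17530646  0.24377778  2.88031522  0.15112478  2.02161508  1.53371161]
spigot/seat resid [ 3.41021894  2.82290511  1.49781746  0.33800991 -2.2832622  -1.55625387
 -5.45401866 -4.21843698 -1.15213302 -4.00336286 -2.26650405 -2.93807124]
```

```bash
python3 -m jog '[[[-1,-1.5,0],[0,0,0],1],[[-1,-1.5,-4],[0,0,0],1],[[-1,-1.5,-8],[0,0,0],1],[[-1,-1.5,-11],[0,0,0],1],[[-1,-1.5,-13],[0,0,0],1],[[-1,-1.5,-15],[0,0,0],1],[[-1,-1.5,-17],[0,0,0],1],[[-1,-1.5,-17],[0,0,0],1]]' 40
python3 -c "
from h import *
capture('side');s=sensors.sense();print(s['eef_pos'],s['force'],s['wrist_torque'])"
```

```text
time_s: 8.15
eef_pos: [624.4, -12.9, 67.1]
ee_rot: [0.0, 0.603, 0.798, 0.001]
force: [4.1, 3.1, -3.2]
grip_width: 0.218
[624.31947514 -12.91530162  67.07779855] [ 3.74402523  3.69466553 -3.49874923] [ 0.59905205 -0.65339018 -0.01467074]
```

```bash
python3 -m jog '[[[0.5,0.5,0],[0,0,0],1],[[1,1,0],[0,0,0],1],[[1,1,0],[0,0,0],1],[[1,1,0],[0,0,0],1],[[1,1,0],[0,0,0],1],[[1,1,0],[0,0,0],1],[[1,1,0],[0,0,0],1],[[1,1,0],[0,0,0],1]]' 40
python3 -c "
from h import *
p=capture('side');s=sensors.sense();print(s['eef_pos'],s['force'],s['wrist_torque'])
cv2.imwrite('pics/c.png',cv2.resize(p['color'][170:230,220:290],(560,480),interpolation=2))"
```

```text
time_s: 8.87
eef_pos: [625.0, -12.5, 67.3]
ee_rot: [-0.0, 0.603, 0.798, -0.0]
force: [-0.3, 0.8, -0.8]
grip_width: 0.214
[624.99756258 -12.48365546  67.30173973] [-0.73515573 -0.57867646 -0.96976842] [-0.07068354 -0.0245292  -0.00381342]
```

View pics/c.png

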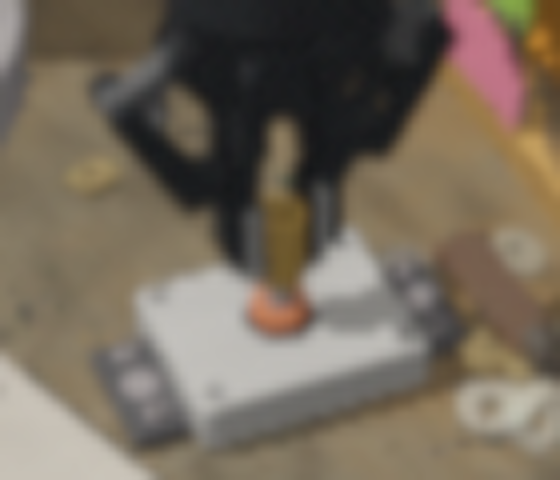

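```bash
python3 -m jog '[[[0,0,-2],[0,0,0],1],[[0,0,-4],[0,0,0],1],[[0,0,-6],[0,0,0],1],[[0,0,-8],[0,0,0],1],[[0,0,-10],[0,0,0],1],[[0,0,-12],[0,0,0],1],[[0,0,-13.5],[0,0,0],1],[[0,0,-13.5],[0,0,0],1]]' 40
python3 -c "
from h import *
p=capture('side');s=sensors.sense();print(s['eef_pos'],s['force'],s['wrist_torque'])"
```

```text
time_s: 9.58
eef_pos: [624.9, -12.3, 53.4]
ee_rot: [-0.0, 0.603, 0.798, -0.0]
force: [0.6, 0.4, -0.2]
grip_width: 0.214
[624.94749477 -12.34254926  53.60775834] [-0.40450346 -0.53764476 -0.10309238] [ 0.01936318 -0.00937844 -0.04895616]
```

```bash
python3 -m jog '[[[0,0,-0.7],[0,0,0],1],[[0,0,-1],[0,0,0],0.9],[[0,0,-1],[0,0,0],0.5],[[0,0,-1],[0,0,0],0],[[0,0,-1],[0,0,0],0],[[0,0,-1],[0,0,0],0],[[0,0,-1],[0,0,0],0],[[0,0,-1],[0,0,0],0]]' 40
python3 -m jog '[[[0,0,5],[0,0,0],0],[[0,0,15],[0,0,0],0],[[0,0,30],[0,0,0],0],[[0,0,55],[0,0,0],0],[[0,0,90],[0,0,-7],0],[[0,20,110],[0,0,-14],0],[[3,50,120],[0,0,-21],0],[[5,85,120],[0,0,-28],0]]' 60
```

```text
time_s: 10.3
eef_pos: [625.0, -12.4, 52.8]
ee_rot: [0.0, 0.603, 0.798, 0.0]
force: [-0.2, 0.1, 0.1]
grip_width: 0.995
time_s: 10.97
eef_pos: [631.3, 72.4, 177.3]
ee_rot: [0.002, 0.781, 0.625, 0.002]
force: [0.7, 1.1, -0.4]
grip_width: 1.0
```

```bash
python3 -m jog '[[[3,20,0],[0,0,-7],0],[[6,45,0],[0,0,-14],0],[[10,70,0],[0,0,-21],0],[[14,90,0],[0,0,-28],0],[[18,104,0],[0,0,-35],0],[[18,104,-10],[0,0,-42],0],[[18,104,-20],[0,0,-49],0],[[18,104,-30],[0,0,-56],0]]' 60
python3 -m jog '[[[0,0,-10],[0,0,-5],0],[[0,0,-20],[0,0,-10.7],0],[[0,0,-30],[0,0,-10.7],0],[[0,0,-40],[0,0,-10.7],0],[[0,0,-40],[0,0,-10.7],0],[[0,0,-40],[0,0,-10.7],0],[[0,0,-40],[0,0,-10.7],0],[[0,0,-40],[0,0,-10.7],0]]' 60
python3 - <<'E'
from h import *
s=sensors.sense();print(s["eef_pos"],s["ee_rot"],2*np.degrees(np.arctan2(s["ee_rot"][2],s["ee_rot"][1])),s["joints"])
p=capture("side");t=capture("top")
a=cv2.resize(p["color"][130:210,215:295],(400,400),interpolation=2);b=cv2.resize(t["color"][165:245,165:305],(400,400*80//140),interpolation=2)
b=np.vstack([b,np.zeros((400-b.shape[0],400,3),np.uint8)]);cv2.imwrite("pics/d.png",np.hstack([a,b]))
C=cloud(p);Z=C[...,2]
d=np.hypot(C[...,0]-625,C[...,1]+12);m=(d<20)&(Z>40)&(Z<90);print("sleeve",m.sum(),np.median(C[m],0),np.percentile(Z[m],95))
E
```

```text
time_s: 11.63
eef_pos: [648.1, 177.0, 143.5]
ee_rot: [0.0, 0.982, 0.187, 0.001]
force: [0.4, 0.2, 0.4]
grip_width: 1.001
time_s: 12.3
eef_pos: [648.3, 176.7, 103.6]
ee_rot: [0.0, 0.995, 0.097, 0.001]
force: [0.9, 0.6, -0.1]
grip_width: 1.004
[648.34992656 176.65960395 103.6342622 ] [1.45369782e-05 9.95236265e-01 9.74902476e-02 6.53935145e-04] 11.189334385683413 [ 9.20810111e-02  7.62922104e-01  1.16810472e+00 -2.33025084e-05
  1.20925782e+00  1.46759484e+00]
sleeve 61 [624.69096682 -18.76925268  53.87007802] 59.91721577219921
```

View pics/d.png

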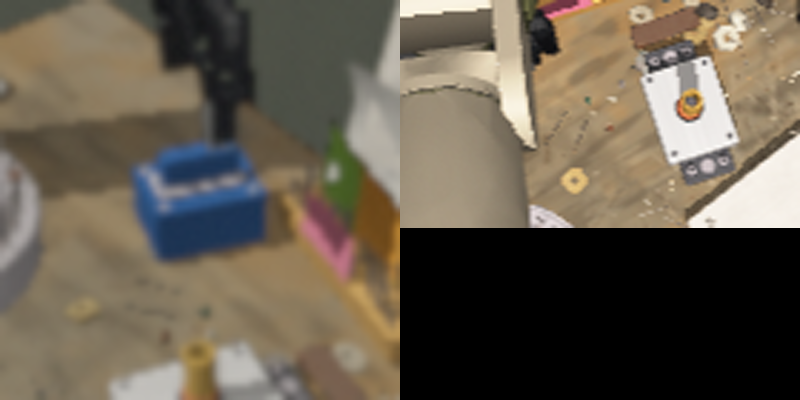

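```bash
python3 -m jog '[[[0,-0.5,-10],[0,0,0],0],[[0,-0.5,-20],[0,0,0],0],[[0,-0.5,-30],[0,0,0],0],[[0,-0.5,-37],[0,0,0],0],[[0,-0.5,-41],[0,0,0],0.2],[[0,-0.5,-41],[0,0,0],0.5],[[0,-0.5,-41],[0,0,0],1],[[0,-0.5,-41],[0,0,0],1]]' 60
python3 -m jog '[[[0,0,0],[0,0,0],1],[[0,0,0],[0,0,0],1],[[0,0,0],[0,0,0],1],[[0,0,0],[0,0,0],1],[[0,0,0],[0,0,0],1],[[0,0,0],[0,0,0],1],[[0,0,0],[0,0,0],1],[[0,0,0],[0,0,0],1]]' 60
python3 -c "
from h import *
s=sensors.sense();print(s['eef_pos'],s['ee_rot'],s['force'],s['wrist_torque'],s['grip_width'])"
```

```text
time_s: 13.07
eef_pos: [648.3, 176.2, 62.3]
ee_rot: [-0.0, 0.995, 0.097, 0.0]
force: [-1.3, 0.1, 0.0]
grip_width: 0.454
time_s: 13.73
eef_pos: [648.2, 176.2, 62.3]
ee_rot: [-0.0, 0.995, 0.097, 0.0]
force: [-1.6, 0.9, 5.7]
grip_width: 0.145
[648.23990477 176.22812885  62.29458363] [-1.88370119e-05  9.95275386e-01  9.70912623e-02  4.38049200e-04] [-1.60195917  0.93159116  5.66532764] [0.04975371 0.06538082 0.05581529] 0.1451661430164687
```

```bash
python3 -m jog '[[[0,0,8],[0,0,0],1],[[0,0,22],[0,0,0],1],[[0,0,42],[0,0,0],1],[[0,0,62],[0,0,0],1],[[0,0,80],[0,0,0],1],[[-1,-8,88],[0,0,1],1],[[-3,-25,90],[0,0,2],1],[[-6,-50,90],[0,0,3],1]]' 60
python3 -m jog '[[[-4,-30,0],[0,0,1],1],[[-8,-60,0],[0,0,1.8],1],[[-12,-90,0],[0,0,1.8],1],[[-15,-115,0],[0,0,1.8],1],[[-17,-132,0],[0,0,1.8],1],[[-17.2,-138.7,0],[0,0,1.8],1],[[-17.2,-138.7,0],[0,0,1.8],1],[[-17.2,-138.7,0],[0,0,1.8],1]]' 60
python3 - <<'E'
from h import *
s=sensors.sense();print(s["eef_pos"],s["ee_rot"],2*np.degrees(np.arctan2(s["ee_rot"][2],s["ee_rot"][1])),s["force"],s["wrist_torque"])
p=capture("side");np.savez("e_side.npz",**p)
cv2.imwrite("pics/e.png",cv2.resize(p["color"][140:240,200:310],(660,600),interpolation=2))
c,sn=np.cos(np.radians(16)),np.sin(np.radians(16))
def box(x,y,hx,hy,z0,z1): return np.array([[x+a*hx*c-b*hy*sn,y+a*hx*sn+b*hy*c,z] for z in(z0,z1) for a,b in((-1,-1),(1,-1),(1,1),(-1,1))])
z=s["eef_pos"][2]-62.3
for nm,B in(("cover",box(625,-12.5,38,28,z,z+40)),("deck",box(625,-12.5,45,35,22,22))):print(nm,((proj(p,B)-[200,140])*6+2.5).round(0).tolist())
E
```

```text
time_s: 14.4
eef_pos: [641.7, 127.0, 152.3]
ee_rot: [-0.0, 0.992, 0.125, 0.0]
force: [1.0, 0.4, -1.7]
grip_width: 0.152
time_s: 15.07
eef_pos: [624.8, -11.9, 151.6]
ee_rot: [-0.0, 0.99, 0.139, -0.0]
force: [0.2, 0.9, -2.4]
grip_width: 0.152
[624.7550693  -11.93528291 151.59378115] [-3.15370613e-04  9.90345569e-01  1.38619960e-01 -2.47067449e-04] 15.935995575189658 [ 0.2066926   0.91061654 -2.42148869] [-0.00794734  0.02998729 -0.03537861]
cover [[272.0, 375.0], [423.0, 331.0], [374.0, 261.0], [228.0, 302.0], [270.0, 309.0], [425.0, 265.0], [374.0, 196.0], [225.0, 237.0]]
deck [[268.0, 492.0], [439.0, 439.0], [380.0, 351.0], [216.0, 400.0], [268.0, 492.0], [439.0, 439.0], [380.0, 351.0], [216.0, 400.0]]
```

View pics/e.png

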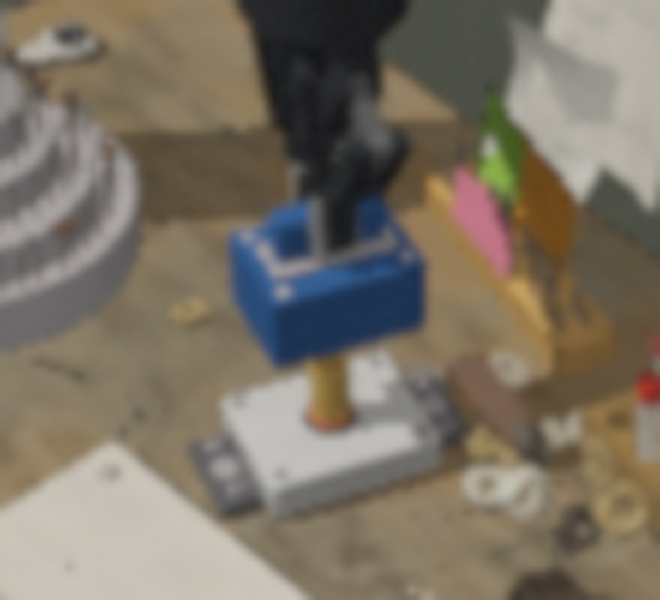

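```bash
python3 -m jog '[[[0,0,-8],[0,0,0],1],[[0,0,-16],[0,0,0],1],[[0,0,-24],[0,0,0],1],[[0,0,-28],[0,0,0],1],[[0,0,-31],[0,0,0],1],[[0,0,-34],[0,0,0],1],[[0,0,-36],[0,0,0],1],[[0,0,-36],[0,0,0],1]]' 60
python3 -c "
from h import *
s=sensors.sense();print(s['eef_pos'],s['force'],s['wrist_torque'],s['grip_width'])
p=capture('side');s=sensors.sense();print(s['eef_pos'],s['force'])"
```

```text
time_s: 15.78
eef_pos: [624.7, -12.6, 115.4]
ee_rot: [-0.0, 0.99, 0.139, -0.0]
force: [-0.2, -0.4, -2.9]
grip_width: 0.147
[624.7090723  -12.56695109 115.43328973] [-0.19580083 -0.37684043 -2.85810893] [ 0.00205198 -0.00095877 -0.04574791] 0.14728008267671908
[624.83381315 -12.59416388 115.78354107] [-0.43470284 -0.35224286 -2.05945292]
```

```bash
python3 -m jog '[[[0,0,-4],[0,0,0],1],[[0,0,-8],[0,0,0],1],[[0,0,-12],[0,0,0],1],[[0,0,-16],[0,0,0],1],[[0,0,-20],[0,0,0],1],[[0,0,-23],[0,0,0],1],[[0,0,-25],[0,0,0],1],[[0,0,-25],[0,0,0],1]]' 60
python3 -c "
from h import *
p=capture('side');s=sensors.sense();print(s['eef_pos'],s['force'],s['wrist_torque'])"
```

```text
time_s: 16.5
eef_pos: [624.8, -12.6, 90.5]
ee_rot: [-0.0, 0.99, 0.139, -0.0]
force: [0.6, -0.2, -3.1]
grip_width: 0.151
[624.85539136 -12.59308649  90.7461413 ] [ 0.8928136  -0.05151023 -2.52332935] [ 0.00646589  0.02381386 -0.00664428]
```

```bash
python3 -m jog '[[[0,0,0],[0,0,0],1],[[0,0,0],[0,0,0],1],[[0,0,-1],[0,0,0],1],[[0,0,-2],[0,0,0],1],[[0,0,-3],[0,0,0],1],[[0,0,-4],[0,0,0],1],[[0,0,-5],[0,0,0],1],[[0,0,-5],[0,0,0],1]]' 100
python3 -c "
from h import *
p=capture('side');s=sensors.sense();print(s['eef_pos'],s['force'],s['wrist_torque'])"
python3 -m jog '[[[0,0,-0.5],[0,0,0],1],[[0,0,-1],[0,0,0],1],[[0,0,-1.5],[0,0,0],1],[[0,0,-2],[0,0,0],1],[[0,0,-2.3],[0,0,0],1],[[0,0,-2.3],[0,0,0],1],[[0,0,-2.3],[0,0,0],1],[[0,0,-2.3],[0,0,0],1]]' 100
python3 -c "
from h import *
p=capture('side');s=sensors.sense();print(s['eef_pos'],s['force'],s['wrist_torque'])"
```

```text
time_s: 17.22
eef_pos: [625.1, -12.7, 86.2]
ee_rot: [0.0, 0.99, 0.139, 0.0]
force: [-1.7, 0.4, 5.9]
grip_width: 0.141
[625.13270338 -12.65631875  86.34545846] [-1.01852825  0.29501943  6.32213507] [-0.0373743   0.23191839 -0.06587404]
time_s: 17.93
eef_pos: [625.2, -12.7, 84.5]
ee_rot: [0.0, 0.99, 0.139, 0.001]
force: [-2.3, 0.1, 8.7]
grip_width: 0.141
[625.18039839 -12.64697625  84.47642969] [-2.948594   -0.83603653  8.94150219] [ 0.00532149  0.46167765 -0.03025182]
```

```bash
python3 -m jog '[[[0,0,-0.3],[0,0,0],1],[[0,0,-0.6],[0,0,0],1],[[0,0,-0.9],[0,0,0],1],[[0,0,-1.2],[0,0,0],1],[[0,0,-1.5],[0,0,0],1],[[0,0,-1.5],[0,0,0],1],[[0,0,-1.5],[0,0,0],1],[[0,0,-1.5],[0,0,0],1]]' 100
python3 - <<'E'
from h import *
p=capture("side");s=sensors.sense();print(s["eef_pos"],s["force"],s["wrist_torque"],s["grip_width"])
cv2.imwrite("pics/f.png",cv2.resize(p["color"][160:230,215:295],(640,560),interpolation=2))
E
```

```text
time_s: 18.65
eef_pos: [625.2, -12.6, 84.4]
ee_rot: [0.0, 0.99, 0.139, 0.001]
force: [-9.0, 0.8, 19.2]
grip_width: 0.141
[625.17895185 -12.58538029  84.40434415] [-7.54953454  1.62844859 19.9782859 ] [0.05428753 1.34211669 0.00993772] 0.13733923626698896
```

View pics/f.png

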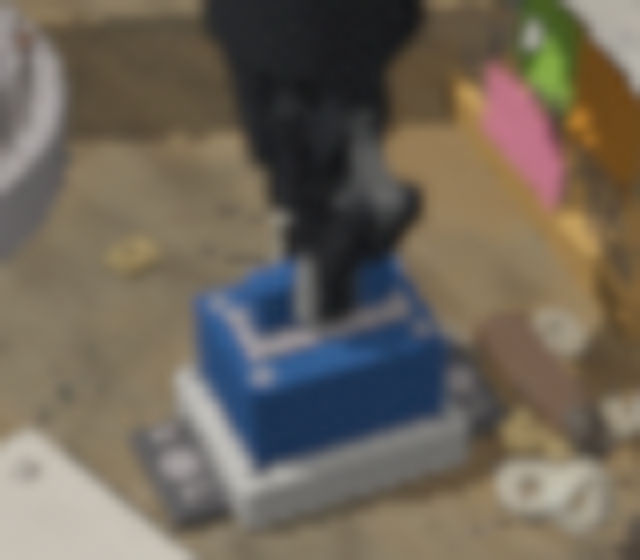

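```bash
python3 -c "
from rig import ctrl
print(ctrl.finish_job())"
```

```text
the job is handed in; nothing more can be done
None
```

The job is handed in at about 19 s of the 59 s allowed. The sleeve stands on the spigot, and the cover is over it, pressed flat on the deck, with the gripper still holding it down. The hand-in reports no verdict, so the result below rests on my own checks.

- **Sleeve:** before I lowered it, the side forces on the tool showed it rubbing the spigot. I moved it 1 mm in x and in y and they fell to about zero. Afterwards its top measured about 60 mm above the bench, which is right for resting on the raised seat.
- **Cover:** the bore went over the sleeve with no sideways force, and the long sides were turned to 15.9° against about 16° measured for the jig.
- **Pressed home:** the spring force rose to about 11 N (8.9 N measured plus the cover's weight), which matches the seat pressed 6 mm. The tool then stopped at 84.4 mm with the force rising to 20 N, so the cover is bearing on the deck.
- **Last picture:** it shows the cover flat and centred on the deck.

- **Side force:** about 8 N along x and 1.3 N m at the wrist remained during the final press, with no visible tilt or shift.
- **Not measured:** I could not read the seat joint directly. I did not re-measure the watch, charcoal lump and tin at the end, but the arm's path stayed clear of them.

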